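Clear the mould clamp and hold its jaw open at the mark

TASK

Get the soap mould clamp ready for the next mould: with the scraper block, sweep the three loose soap offcuts off the stone bed into the catch tray (do not touch them with the fingers), then stand the scraper upright on the table again. Then pull the spring-loaded jaw towards you by its grip until its pointer lines up with the pin standing on the bed, and keep it there: finish while still holding the jaw open at the mark, do not let go. Leave the cup, bottles and tin around it where they are.

Things in the scene. Friction and masses are not known exactly. Their poses are not given: they have to be found in the camera images.
- jig: Mould clamp fixed to the table, turned up to 13 deg. Origin on the table top under the middle of the gap between jaw and fence; x away from the robot, y left, z up. In front (x -235 to -150 mm) a steel spring housing on the middle line, top 64 mm above the table.
- bed (a point): Centre of the gap on the clamp's bed, 40 mm above the table, over the clamp's origin. The bed is a level pale stone plate, clamp x -165 to +75 mm, y -100 to +100 mm, with no wall on its left and right edges. The gap, where the offcuts lie, is 120 mm wide (x -60 to +60) between the jaw and the fence, a fixed aluminium bar 15 x 170 mm, 25 mm high.
- tray (a point): Centre of the catch tray's floor. Open steel tray, part of the clamp, against the bed's right (-y) edge: clamp x -85 to +85 mm, y -205 to -100 mm, walls 28 mm high and 4 mm thick, floor 4 mm thick; all of it lower than the bed.
- jaw: Sliding jaw: aluminium bar 25 (x) x 120 (y) x 25 mm across the bed. Origin on the bed under its middle, axes as the clamp's; at rest at clamp x = -72.5 mm. Slides only along the clamp's -x (towards the robot), 60 mm at most. A spring pushes it back to rest: 3 N at rest plus 1.5 N per 10 mm (10 N at 45 mm). 0.35 kg.
- jaw_grip (a point): Middle of the upright wooden grip on the jaw: 16 mm thick (x), 60 mm wide (y), from 64 to 116 mm above the table. This point is 95 mm above the table, over the jaw's origin, and moves with the jaw.
- jaw_pointer (a point): Tip of the jaw's pointer, a dark steel needle 6 mm wide (look only) out of the jaw bar's left (+y) end; 84 mm left of the jaw's middle, 61 mm above the table; moves with the jaw.
- marker: The mark: a dark steel pin 6 mm wide (x), 30 mm high, on a 14 x 14 mm foot fixed on the bed at clamp y = 93 mm. Origin under its foot, at bed height; axes as the clamp's. It stands 25 to 48 mm nearer the robot than the pointer at rest, different each time. The jaw is at the mark when pointer and pin have the same clamp x; the pointer stays just right of the pin.
- scraper: Scraper block, loose, 0.10 to 0.2 kg, standing on the table to the left of the clamp. Foot: black rubber bar 100 (its x) x 30 (its y) x 24 mm high; on it an upright wooden grip 60 (x) x 18 (y) mm, from 24 to 82 mm high. Origin under the middle of the foot, z up. Its long axis x points roughly away from the robot (up to 29 deg either way).
- offcut_a: Loose dark brown soap offcut, a block of 30 x 26 x 15 mm (x, y, height), 12 g, lying on the bed between jaw and fence. Origin at the centre of its underside.
- offcut_b: Loose dark brown soap offcut, a block of 34 x 22 x 14 mm (x, y, height), 12 g, lying on the bed between jaw and fence. Origin at the centre of its underside.
- offcut_c: Loose dark brown soap offcut, a block of 26 x 26 x 18 mm (x, y, height), 12 g, lying on the bed between jaw and fence. Origin at the centre of its underside.
- cup: Bystander, to be left alone: black cup, 76 mm across, 80 mm high; origin under its middle.
- dropper_bottle: Bystander, to be left alone: amber bottle, 38 mm across, 85 mm high; origin under its middle.
- vial_a: Bystander, to be left alone: small amber bottle, 28 mm across, 55 mm high; origin under its middle.
- vial_b: Bystander, to be left alone: small amber bottle, 28 mm across, 55 mm high; origin under its middle.
- vial_c: Bystander, to be left alone: small amber bottle, 28 mm across, 55 mm high; origin under its middle.
- tin: Bystander, to be left alone: flat aluminium tin, 68 mm across, 35 mm high; origin under its middle.

How it is judged:
By the outcome, as a careful person would: the job done as asked, in the order asked, and still so for the second after the job is handed in, while the arm keeps its last pose, push and grip.
It also fails if it takes over 56 s, if anything falls off the work surface, if the arm or the gripper's body presses on something with over 40 N, if the wrist force passes 120 N, or if a joint passes its speed limit or range.

ROBOT

A 7-joint arm with a two-finger parallel gripper is mounted at the origin on the work surface. World frame = base frame: x ahead of the robot, y to its left, z up, the work surface at z = 0. Lengths are in m, angles in rad, forces in N, time in s.
With the tool pointing down it reaches from about 0.425 to 0.875 m from the base axis. Payload 4.7 kg.
Tool frame: the origin (TCP) lies on the mounting face of the last link; the fingertips stand 182 mm ahead of it and the grasp point (between the pads) lies ahead of it (ctrl.grip_point_offset is the z of the grasp point in the tool frame, in m); z points along the fingers, y is the line along which they close (so a half turn about z gives the same grasp; the last joint's range is limited). The gripper opens to 87 mm and grips with 3 to 60 N. Pads are 19 mm wide; open, the fingers measure 117 mm over their backs; the gripper's body (75 mm by 190 mm) begins 51 mm behind the grasp point.
Start: joints at [1.163, 0.321, -0.07, 1.45, 0.023, 1.371, -0.057], TCP at [0.266, -0.593, 0.405] pointing down, gripper open.
Joint ranges: [-2.86, 2.86], [-0.3, 2.09], [-1.38, 1.24], [0.06, 2.45], [-1.56, 4.7], [0.09, 2.05], [-2.69, 2.69]. Speed limits (rad/s): [2.57, 2.57, 3.14, 3.14, 3.14, 3.14, 3.14].

INTERFACE

Orientations are given as a rotation vector (axis times angle).
In Python, from bench import ctrl gives the robot as it stands.
- The arm moves only by the tool move_tool, called as name(argument=value, ...) on one line, values as JSON. Schema: {"type":"object","properties":{"increments":{"type":"array","items":{"type":"array","items":{"type":"array","items":{"type":"number"},"minItems":5,"maxItems":5},"minItems":1,"maxItems":20},"minItems":1,"maxItems":1},"grip_n":{"type":"number"},"only":{"type":"string"},"quiet":{"type":"boolean"},"lines":{"type":"string"}},"required":["increments"],"additionalProperties":false}. increments is a list that holds a single list of rows (three levels of brackets), with 1 to 20 rows, each of 5 numbers: dx, dy, dz in units of 100 mm, then a turn about the tool's z in units of 0.2 rad, then the opening from 0.0 (shut) to 1.0 (fully open); each row is the pose to reach, as a shift and turn from the pose commanded when the call began, along the tool's axes at that moment; what a row does not reach only later rows make up. A row lasts 1/10 s, in which the tool goes at most 0.05 m and 0.15 rad, less where a joint would pass 70% of its speed; a pose out of reach is approached as far as the arm can. The fingers move at their own pace and stop on an object; grip_n is the grip in N (left out, the last holds). Time passes only in rows, so rows that do not move let the fingers close. The tool returns the time, the measured TCP pose, the force, the opening and the grip force at its end. only (a regular expression) keeps the lines of the reply that match it, lines (a string "A,B") keeps lines A to B, and quiet returns only ok. Input that does not fit is refused with a message, and nothing moves.
- ctrl.get_state(): the state, without advancing time (a new reading comes with each control period).
- ctrl.get_image(name): name is "scene" or "top" or "wrist"; returns (picture, depth): 480x640x3 uint8, red, green, blue; 480x640 float32, m along the optical axis (not along the pixel's ray), 0 where there is no reading.
- ctrl.camera_model(name): a dict with "vertical_fov" (degrees; the focal length in pixels is half the picture's height over the tangent of half this angle, whatever the lens; pixels are square), "cx", "cy" (the principal point, pixels), "rvec" (rotation vector, rad) and "tvec" (3), from world to camera coordinates, as OpenCV has them; the wrist camera has in their place "hand_eye" (4x4, takes a point from camera to tool coordinates, whose origin is the TCP and whose axes are the flange's). Camera axes: x right, y down, z forward; pixel columns grow to the right and rows downward; lengths in m; the calibration is good to about 2 mm. A picture is of the moment at which its call begins: read the wrist's pose just before it. camera_model takes no time and is no camera call.
- ctrl.close_job(): hands the job in; it is judged then, once.
The state is a dict: "time": time; "joint_positions": joint angles; "qd": joint speeds; "joint_torque": joint torques, N m; "position": TCP position; "tool_rot": TCP orientation; "ft_force": force on the tool from outside, world axes, zero at the start; "torque": the same for the moment, N m; "grip_width": opening from 0.0 (shut) to 1.0 (fully open); "grip_force": force on a finger pad.
Only numpy, scipy, OpenCV 4.12 (cv2) and the standard library are available. Lean on these libraries where they do the work, as an engineer would, in place of code of your own. Each camera call takes 0.05 s, during which the arm holds its last target. There are 200 camera calls.

## Working session

There is one attempt and no reset: what is moved stays moved. The work goes in short steps, Python scripts to look and compute and a tool call to move; the robot and the scene stay as the last step left them, time stands still between calls to the robot, and variables do not carry over. Pictures are saved under pics/ and viewed, at most 10 in all, crops included, and the job is handed in when it is done.

```bash
mkdir -p pics; ls; cat > h.py <<'E'
import numpy as np, cv2
from scipy.spatial.transform import Rotation as R
from bench import ctrl
def cam(n):
    st=ctrl.get_state(); m=ctrl.camera_model(n); im,d=ctrl.get_image(n)
    f=240/np.tan(np.radians(m["vertical_fov"])/2)
    if n=="wrist":
        T=np.eye(4);T[:3,:3]=R.from_rotvec(st["tool_rot"]).as_matrix();T[:3,3]=st["position"]
        T=T@np.array(m["hand_eye"])
    else:
        W=np.eye(4);W[:3,:3]=R.from_rotvec(np.ravel(m["rvec"])).as_matrix();W[:3,3]=np.ravel(m["tvec"]);T=np.linalg.inv(W)
    v,u=np.mgrid[:480,:640]
    P=np.stack([(u-m["cx"])/f*d,(v-m["cy"])/f*d,d],-1)@T[:3,:3].T+T[:3,3]
    P[d==0]=np.nan
    return im,d,P,T,f,m
E
python3 - <<'E'
from h import *
s=ctrl.get_state(); print({k:np.round(v,3) for k,v in s.items()}, ctrl.grip_point_offset)
for n in ["top","scene"]:
    im,d,P,T,f,m=cam(n); cv2.imwrite(f"pics/{n}0.png",im[...,::-1]); np.savez(f"{n}0.npz",im=im,P=P); print(n,m,T[:3,3])
E
```

```text
pics
{'time': np.float64(0.0), 'joint_positions': array([ 1.163,  0.322, -0.07 ,  1.452,  0.023,  1.371, -0.057]), 'qd': array([-0.   , -0.002,  0.002,  0.001, -0.   , -0.001, -0.   ]), 'joint_torque': array([-0.0000e+00, -4.9129e+01, -4.0400e-01, -3.1254e+01, -6.4000e-02,
        4.4000e-02,  0.0000e+00]), 'position': array([ 0.266, -0.593,  0.404]), 'tool_rot': array([-3.07e+00, -6.57e-01,  1.00e-03]), 'ft_force': array([-0.322, -0.524,  0.257]), 'torque': array([-0.032,  0.015,  0.004]), 'grip_force': np.float64(0.0), 'grip_width': np.float64(1.0)} 0.1635
top {'vertical_fov': 49.66027791713954, 'cx': 318.61234960253864, 'cy': 244.842473105052, 'rvec': array([ 2.21576985, -2.15203131,  0.09481262]), 'tvec': array([-0.050055  ,  0.5119061 ,  1.13706091])} [ 0.4209054  -0.02822986  1.17452228]
scene {'vertical_fov': 49.397957476047026, 'cx': 320.1322425311496, 'cy': 244.04337501514442, 'rvec': array([ 2.15467188,  0.74293844, -0.3395138 ]), 'tvec': array([-0.35703871, -0.14165815,  1.41791174])} [ 1.00364506 -0.72389345  0.79163897]
```

View pics/top0.png

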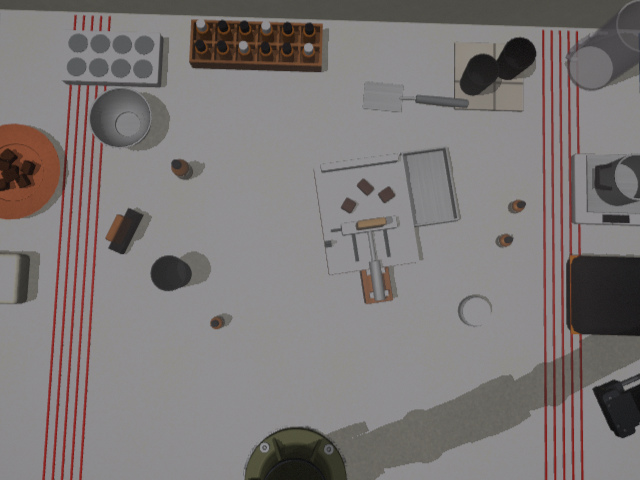

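View pics/scene0.png

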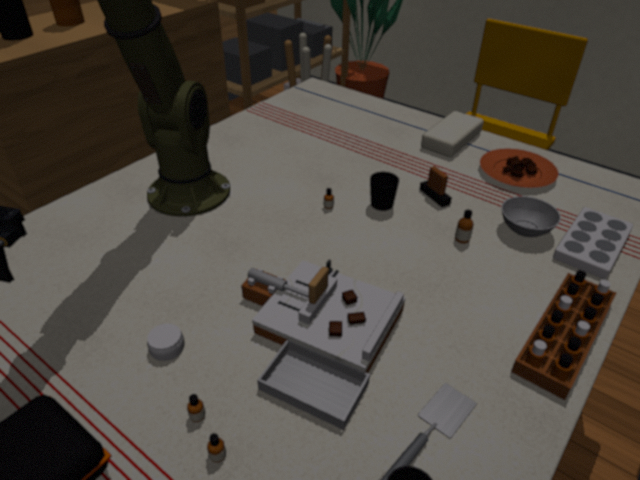

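The top view shows the scraper at about (125,230), the offcuts at (365,187), (387,195) and (348,205), the jaw grip at (372,224), the pin at (330,243) and the tray at (430,187). The scene view agrees.

```bash
python3 - <<'E'
from h import *
D=np.load("top0.npz"); P=D["P"]; im=D["im"].astype(int)
u=lambda a,b,c,d:(slice(b,d),slice(a,c))
def reg(box,z0,z1):
    Q=P[u(*box)]; z=Q[...,2]; k=(z>z0)&(z<z1); return Q[k]
def rect(Q,n):
    (c,s,a)=cv2.minAreaRect((Q[:,:2]*1000).astype(np.float32)); print(n,len(Q),np.round(c,1),np.round(s,1),round(a,2),"zmed",np.round(np.median(Q[:,2])*1000,1),"med",np.round(np.median(Q[:,:2],0)*1000,1))
print("table z",np.nanmedian(P[u(200,260,300,340)][...,2]))
box=(305,135,425,310)
rect(reg(box,.034,.046),"bed"); rect(reg((300,140,410,178),.058,.072),"fence")
rect(reg((335,205,410,240),.105,.125),"grip"); rect(reg((335,205,410,245),.058,.072),"jaw+")
rect(reg((318,232,340,255),.050,.085),"pin")
rect(reg((400,140,470,235),.02,.033),"traywall"); rect(reg((100,200,150,260),.07,.095),"scr grip"); rect(reg((100,200,150,260),.015,.034),"scr foot")
rect(reg((355,255,400,310),.055,.075),"housing")
dark=(im.max(-1)<110)&(im[...,0]>im[...,2]+15)
m=np.zeros((480,640),np.uint8); m[u(335,175,400,215)]=dark[u(335,175,400,215)]
n,l,st,c=cv2.connectedComponentsWithStats(m)
for i in range(1,n):
    if st[i,4]>25:
        Q=P[l==i]; Q=Q[Q[:,2]>.048]; 
        if len(Q)>10: rect(Q,"off px"+str(np.round(c[i])))
for n,b in dict(cup=(150,250,195,295),drop=(168,155,195,182),va=(208,312,228,332),vb=(507,197,528,215),vc=(495,232,515,250),tin=(455,292,495,328)).items(): rect(reg(b,.025,.12),n)
E
python3 - <<'E'
import cv2
im=cv2.imread("pics/top0.png")[140:310,300:470]
cv2.imwrite("pics/crop0.png",cv2.resize(im,(595,595),interpolation=cv2.INTER_CUBIC))
E
```

```text
table z 0.00046295978378885216
bed 8281 [ 547.2 -143.7] [315.9 200.7] 10.04 zmed 40.1 med [ 575.9 -139.8]
fence 556 [ 694.3 -117.7] [ 17.4 168.9] 10.04 zmed 64.7 med [ 694.  -117.6]
grip 229 [ 556.5 -141.3] [16.5 58.9] 10.27 zmed 115.2 med [ 555.6 -140.9]
jaw+ 448 [ 555.4 -135.9] [125.9  71.3] 76.3 zmed 64.3 med [ 552.4 -113.9]
pin 23 [514.8 -53.8] [ 7. 11.] 7.59 zmed 69.1 med [513.8 -54.7]
traywall 454 [ 654.5 -279.8] [170.8 106.2] 9.85 zmed 27.0 med [ 665.3 -314.1]
scr grip 276 [532.8 398.1] [19.  60.2] 66.05 zmed 81.4 med [531.8 396.8]
scr foot 424 [532.9 398.7] [ 33.2 100.1] 65.67 zmed 24.2 med [530.8 391.1]
housing 427 [ 444.2 -159.7] [97.2 30.9] 12.31 zmed 61.6 med [ 440.2 -161.2]
off px[365. 186.] 102 [ 642.1 -132.2] [28.2 17.5] 47.33 zmed 53.8 med [ 642.2 -132.5]
off px[386. 194.] 105 [ 626.6 -179.4] [21.1 24.5] 38.68 zmed 55.0 med [ 626.3 -179.2]
off px[348. 205.] 92 [599.3 -96.5] [21.  20.7] 61.98 zmed 57.8 med [599.  -96.5]
cup 649 [441.2 279.9] [74.2 73.9] 15.31 zmed 65.9 med [441.7 297.3]
drop 307 [671.3 273.3] [32.9 38.1] 37.61 zmed 58.8 med [668.8 269.4]
va 136 [336.5 183.4] [26.4 25.9] 47.64 zmed 36.1 med [337.6 181.2]
vb 140 [ 613.6 -473.3] [27.4 22.9] 19.21 zmed 36.1 med [ 613.  -472.2]
vc 144 [ 535.7 -446.6] [27.4 25.5] 20.42 zmed 35.8 med [ 535.  -444.3]
tin 687 [ 377.5 -382.7] [62.2 63.2] 45.87 zmed 34.8 med [ 377.5 -381.9]
```

View pics/crop0.png

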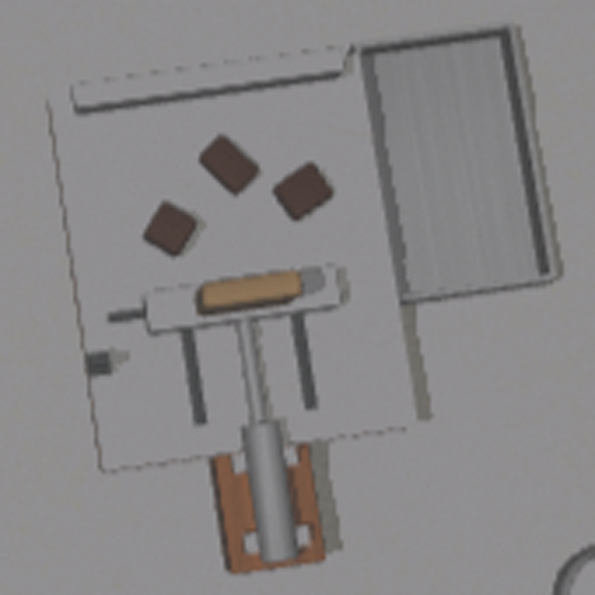

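```bash
cat >> h.py <<'E'
A=np.radians(10.04); O=np.array([.6279,-.1293])
cl=lambda x,y:O+np.array([np.cos(A)*x-np.sin(A)*y,np.sin(A)*x+np.cos(A)*y])
icl=lambda p:np.array([[np.cos(A),np.sin(A)],[-np.sin(A),np.cos(A)]])@(np.asarray(p)[:2]-O)
def go(x,y,z,ang,st=None):
    """tool-axes shift and turn for TCP (x,y,z), finger line at ang deg (mod 180)"""
    st=st or ctrl.get_state(); M=R.from_rotvec(st["tool_rot"]).as_matrix()
    d=M.T@(np.array([x,y,z])-st["position"])
    cur=np.degrees(np.arctan2(M[1,1],M[0,1])); t=(ang-cur+90)%180-90
    print("shift",np.round(d,4),"turn",round(-np.radians(t),4),"dist",round(np.linalg.norm(d),3), "tilt",np.round(M[:,2],4))
E
python3 - <<'E'
from h import *
go(.48,-.1,.40,65.9); go(.533,.398,.36,65.9);go(.533,.398,.2235,65.9)
E
```

```text
shift [ 0.397  -0.3621  0.0044] turn 0.8424 dist 0.537 tilt [-8.0e-04  1.5e-03 -1.0e+00]
shift [ 0.6493 -0.7946  0.0451] turn 0.8424 dist 1.027 tilt [-8.0e-04  1.5e-03 -1.0e+00]
shift [ 0.6493 -0.7944  0.1816] turn 0.8424 dist 1.042 tilt [-8.0e-04  1.5e-03 -1.0e+00]
```

The rows are not in the units I measure in: shifts go in units of 100 mm and turns go in units of 0.2 rad. I convert before sending: -0.794 m is -7.94, 0.649 m is 6.49, 0.842 rad is 4.21.

move_tool(increments=[[[3.97, -3.62, 0, 2, 1], [3.97, -3.62, 0, 2, 1], [3.97, -3.62, 0, 2, 1], [3.97, -3.62, 0, 2, 1], [3.97, -3.62, 0, 2, 1], [3.97, -3.62, 0, 2, 1], [3.97, -3.62, 0, 2, 1], [3.97, -3.62, 0, 2, 1], [3.97, -3.62, 0, 2, 1], [3.97, -3.62, 0, 2, 1], [6.49, -7.94, 0.45, 4.21, 1], [6.49, -7.94, 0.45, 4.21, 1], [6.49, -7.94, 0.45, 4.21, 1], [6.49, -7.94, 0.45, 4.21, 1], [6.49, -7.94, 0.45, 4.21, 1], [6.49, -7.94, 0.45, 4.21, 1], [6.49, -7.94, 0.45, 4.21, 1], [6.49, -7.94, 0.45, 4.21, 1], [6.49, -7.94, 0.45, 4.21, 1], [6.49, -7.94, 0.45, 4.21, 1]]])

```text
time: 2.1
position: [0.5227, 0.3193, 0.3632]
tool_rot: [-3.073, 0.645, 0.014]
ft_force: [0.6, -0.3, -1.0]
grip_width: 1.006
grip_force: 0.0
```

```bash
python3 - <<'E'
from h import *
go(.533,.398,.36,65.9)
E
```

```text
shift [-0.0222 -0.0762  0.0034] turn 0.0071 dist 0.079 tilt [-0.0084  0.0031 -1.    ]
```

In the tool's units: -0.076 m is -0.76, -0.022 m is -0.22, 0.007 rad is 0.035.

move_tool(increments=[[[-0.22, -0.76, 0.03, 0.035, 1], [-0.22, -0.76, 0.03, 0.035, 1], [-0.22, -0.76, 0.03, 0.035, 1], [-0.22, -0.76, 0.03, 0.035, 1], [-0.22, -0.76, 0.03, 0.035, 1]]])

```text
time: 2.6
position: [0.534, 0.3942, 0.3611]
tool_rot: [3.069, -0.663, -0.008]
ft_force: [0.3, -0.3, 0.5]
grip_width: 0.999
grip_force: 0.0
```

```bash
python3 - <<'E'
from h import *
im,d,P,T,f,m=cam("wrist"); cv2.imwrite("pics/w1.png",im[...,::-1])
Q=P[(P[...,2]>.076)&(P[...,2]<.09)&(np.hypot(P[...,0]-.533,P[...,1]-.398)<.06)]
if len(Q): print(len(Q),cv2.minAreaRect((Q[:,:2]*1000).astype(np.float32)),np.median(Q[:,2]))
go(.533,.398,.2235,65.9)
E
```

```text
1627 ((531.4140014648438, 396.90399169921875), (17.98284149169922, 58.912635803222656), 66.60144805908203) 0.08052539409557419
shift [-0.0032 -0.0046  0.1377] turn -0.0073 dist 0.138 tilt [-0.0056 -0.0012 -1.    ]
```

move_tool(increments=[[[-0.02, -0.03, 0.7, -0.05, 1], [-0.02, -0.03, 0.7, -0.05, 1], [-0.02, -0.03, 1, -0.05, 1], [-0.02, -0.03, 1.2, -0.05, 1], [-0.02, -0.03, 1.2, -0.05, 1], [-0.02, -0.03, 1.2, -0.05, 1]]])

```text
time: 3.25
position: [0.5347, 0.3951, 0.2423]
tool_rot: [3.072, -0.656, -0.008]
ft_force: [0.0, -0.8, 0.3]
grip_width: 0.998
grip_force: 0.0
```

```bash
python3 - <<'E'
from h import *
go(.532,.3975,.2235,66.4)
E
```

```text
shift [-0.0034 -0.0012  0.0188] turn -0.0087 dist 0.019 tilt [-5.2e-03  3.0e-04 -1.0e+00]
```

move_tool(increments=[[[-0.03, -0.01, 0.19, -0.05, 1], [-0.03, -0.01, 0.19, -0.05, 1], [-0.03, -0.01, 0.19, -0.05, 0], [-0.03, -0.01, 0.19, -0.05, 0], [-0.03, -0.01, 0.19, -0.05, 0], [-0.03, -0.01, 0.19, -0.05, 0], [-0.03, -0.01, 0.19, -0.05, 0], [-0.03, -0.01, 0.19, -0.05, 0]]], grip_n=35)

```text
time: 4.05
position: [0.5313, 0.399, 0.223]
tool_rot: [3.076, -0.636, -0.008]
ft_force: [0.1, -0.7, -0.9]
grip_width: 0.54
grip_force: 0.0
```

```bash
python3 - <<'E'
from h import *
go(.532,.3975,.2235,66.4); go(*cl(0,.085),.39,100.04)
E
```

```text
shift [ 0.0012  0.0011 -0.0005] turn 0.004 dist 0.002 tilt [-4.8e-03  5.0e-04 -1.0e+00]
shift [ 0.2507  0.3759 -0.1676] turn -0.5832 dist 0.482 tilt [-4.8e-03  5.0e-04 -1.0e+00]
```

move_tool(increments=[[[0, 0, 0, 0, 0], [0, 0, 0, 0, 0], [0, 0, 0, 0, 0], [0, 0, 0, 0, 0], [0, 0, 0, 0, 0], [0, 0, 0, 0, 0]]])

```text
time: 4.65
position: [0.5313, 0.3989, 0.2229]
tool_rot: [3.076, -0.636, -0.008]
ft_force: [-0.1, 0.6, -1.2]
grip_width: 0.206
grip_force: 35.0
```

```bash
python3 - <<'E'
from h import *
go(*cl(0,.085),.37,100.04)
E
```

```text
shift [ 0.2508  0.3758 -0.1478] turn -0.5833 dist 0.475 tilt [-4.9e-03  5.0e-04 -1.0e+00]
```

In the tool's units: 0.376 m is 3.76, 0.338 m is 3.38, -0.583 rad is -2.915.

move_tool(increments=[[[0, 0, -0.3, 0, 0], [0, 0, -0.7, 0, 0], [0, 0, -1.1, 0, 0], [0.1, 0.1, -1.48, 0, 0], [0.5, 0.75, -1.48, -0.5, 0], [0.75, 1.13, -1.48, -1, 0], [1, 1.5, -1.48, -1.5, 0], [1.25, 1.88, -1.48, -2, 0], [1.5, 2.26, -1.48, -2.5, 0], [1.75, 2.63, -1.48, -2.915, 0], [2, 3, -1.48, -2.915, 0], [2.25, 3.38, -1.48, -2.915, 0], [2.51, 3.76, -1.48, -2.915, 0], [2.51, 3.76, -1.48, -2.915, 0], [2.51, 3.76, -1.48, -2.915, 0], [2.51, 3.76, -1.48, -2.915, 0]]])

```text
time: 6.25
position: [0.6131, -0.0444, 0.3698]
tool_rot: [-3.127, -0.277, 0.009]
ft_force: [-0.5, 1.2, -1.7]
grip_width: 0.204
grip_force: 35.0
```

```bash
python3 - <<'E'
from h import *
im,d,P,T,f,m=cam("wrist"); cv2.imwrite("pics/w2.png",im[...,::-1])
go(*cl(0,.085),.2655,100.04)
E
```

```text
shift [0.0002 0.002  0.1044] turn 0.0026 dist 0.104 tilt [-0.0056  0.0015 -1.    ]
```

View pics/w2.png

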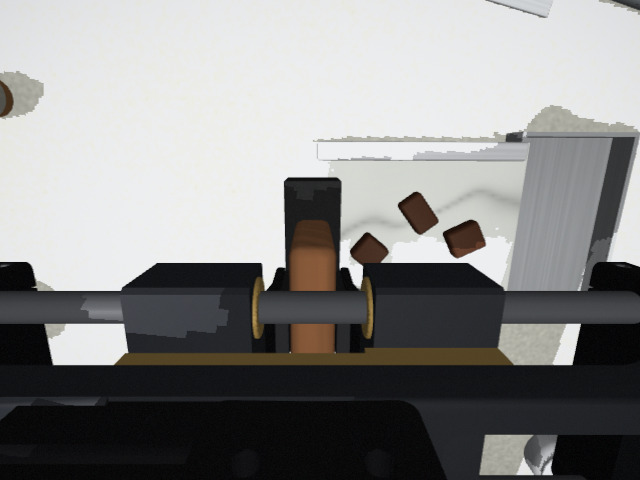

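The wrist view shows the scraper held along the clamp's x, foot end at (313,180), with the offcuts at (418,212), (464,238) and (369,250) all to its right.

In the tool's units: 0.04 m is 0.4, 0.002 m is 0.02.

move_tool(increments=[[[0, 0.02, 0.4, 0, 0], [0, 0.02, 0.7, 0, 0], [0, 0.02, 0.9, 0, 0], [0, 0.02, 0.9, 0, 0], [0, 0.02, 0.9, 0, 0]]])

```text
time: 6.8
position: [0.6133, -0.0464, 0.2807]
tool_rot: [-3.128, -0.278, 0.008]
ft_force: [0.1, 0.2, -1.2]
grip_width: 0.201
grip_force: 35.0
```

```bash
python3 - <<'E'
from h import *
im,d,P,T,f,m=cam("wrist")
Q=P[180:255,288:338].reshape(-1,3); Q=Q[np.isfinite(Q[:,0])]
C=np.array([icl(q) for q in Q]); z=ctrl.get_state()["position"][2]-.223+.024
k=abs(Q[:,2]-z)<.008; print(z,k.sum(),np.median(Q[k,2]),np.percentile(C[k],[1,50,99],axis=0))
if k.sum(): 
  s=np.polyfit(C[k,0],Q[k,2],1); print("slope",s)
go(*cl(0,.085),.2645,100.04)
E
```

```text
0.08272438335498683 2487 0.08073481741502778 [[0.01277516 0.07101206]
 [0.03718015 0.08384781]
 [0.04967397 0.09717048]]
slope [-0.02541397  0.08186988]
shift [-0.0004 -0.0013  0.0172] turn 0.0014 dist 0.017 tilt [-2.8e-03  7.0e-04 -1.0e+00]
```

In the tool's units: 0.015 m is 0.15, 0.01 m is 0.1.

move_tool(increments=[[[0, 0, 0.1, 0, 0], [0, 0, 0.15, 0, 0], [0, 0, 0.15, 0, 0], [0, 0, 0.15, 0, 0]]])

```text
time: 7.25
position: [0.613, -0.0479, 0.2653]
tool_rot: [-3.129, -0.274, 0.008]
ft_force: [0.4, 0.5, -2.0]
grip_width: 0.204
grip_force: 35.0
```

```bash
python3 - <<'E'
from h import *
go(*cl(0,-.098),ctrl.get_state()["position"][2],100.04)
E
```

```text
shift [ 0.0005  0.1808 -0.0002] turn -0.0003 dist 0.181 tilt [-5.1e-03  4.0e-04 -1.0e+00]
```

In the tool's units: 0.182 m is 1.82, 0.177 m is 1.77.

move_tool(increments=[[[0, 0.05, 0, 0, 0], [0, 0.15, 0, 0, 0], [0, 0.25, 0, 0, 0], [0, 0.36, 0, 0, 0], [0, 0.47, 0, 0, 0], [0, 0.58, 0, 0, 0], [0, 0.69, 0, 0, 0], [0, 0.8, 0, 0, 0], [0, 0.91, 0, 0, 0], [0, 1.02, 0, 0, 0], [0, 1.13, 0, 0, 0], [0, 1.24, 0, 0, 0], [0, 1.35, 0, 0, 0], [0, 1.46, 0, 0, 0], [0, 1.57, 0, 0, 0], [0, 1.68, 0, 0, 0], [0, 1.77, 0, 0, 0], [0, 1.82, 0, 0, 0], [0, 1.82, 0, 0, 0], [0, 1.82, 0, 0, 0]]])

```text
time: 9.25
position: [0.6448, -0.2267, 0.2649]
tool_rot: [-3.128, -0.275, 0.008]
ft_force: [-0.4, 0.5, -1.1]
grip_width: 0.2
grip_force: 35.0
```

```bash
python3 - <<'E'
from h import *
im,d,P,T,f,m=cam("top"); cv2.imwrite("pics/t3.png",cv2.resize(im[140:310,300:470,::-1],(595,595),interpolation=cv2.INTER_CUBIC))
im,d,P,T,f,m=cam("scene"); cv2.imwrite("pics/s3.png",cv2.resize(im[220:440,210:430,::-1],(595,595),interpolation=cv2.INTER_CUBIC))
E
```

```text
(no output)
```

View pics/s3.png

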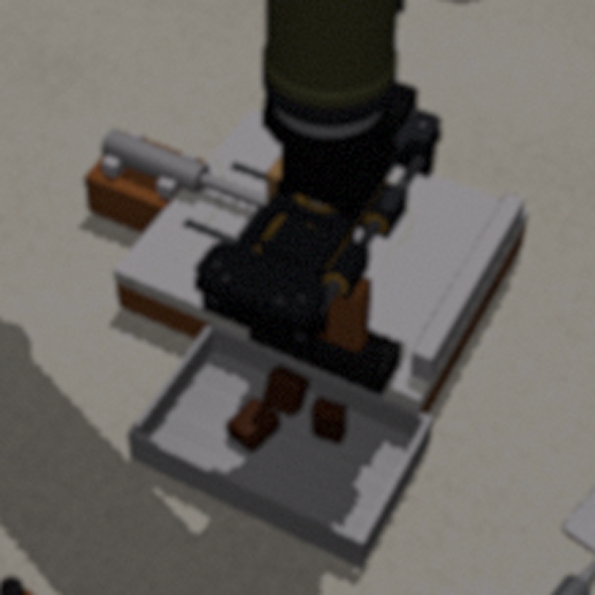

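All three offcuts lie in the tray, at about (287,390), (253,425) and (330,420) in the crop. Next I take the scraper back to its spot.

```bash
python3 - <<'E'
from h import *
go(.5315,.3985,.37,66.4)
E
```

```text
shift [-0.0027 -0.6351 -0.1037] turn 0.5879 dist 0.644 tilt [-0.0049  0.0011 -1.    ]
```

In the tool's units: -0.6 m is -6, -0.635 m is -6.35, 0.2 rad is 1.

move_tool(increments=[[[0, 0, -0.3, 0, 0], [0, 0, -0.7, 0, 0], [0, 0, -1.04, 0, 0], [-0.03, -0.3, -1.04, 0, 0], [-0.03, -0.7, -1.04, 0, 0], [-0.03, -1.15, -1.04, 0.5, 0], [-0.03, -1.6, -1.04, 1, 0], [-0.03, -2.05, -1.04, 1.5, 0], [-0.03, -2.5, -1.04, 2, 0], [-0.03, -2.95, -1.04, 2.5, 0], [-0.03, -3.4, -1.04, 2.94, 0], [-0.03, -3.85, -1.04, 2.94, 0], [-0.03, -4.3, -1.04, 2.94, 0], [-0.03, -4.75, -1.04, 2.94, 0], [-0.03, -5.2, -1.04, 2.94, 0], [-0.03, -5.6, -1.04, 2.94, 0], [-0.03, -6, -1.04, 2.94, 0], [-0.03, -6.35, -1.04, 2.94, 0], [-0.03, -6.35, -1.04, 2.94, 0], [-0.03, -6.35, -1.04, 2.94, 0]]])

```text
time: 11.35
position: [0.5305, 0.3993, 0.3696]
tool_rot: [3.075, -0.638, -0.008]
ft_force: [0.1, -0.7, -2.0]
grip_width: 0.205
grip_force: 35.0
```

```bash
python3 - <<'E'
from h import *
go(.5315,.3985,.225,66.4)
E
```

```text
shift [1.900e-03 1.000e-04 1.446e-01] turn 0.0024 dist 0.145 tilt [-0.0054  0.     -1.    ]
```

In the tool's units: 0.146 m is 1.46, 0.143 m is 1.43.

move_tool(increments=[[[0.01, 0, 0.4, 0, 0], [0.01, 0, 0.8, 0, 0], [0.01, 0, 1.1, 0, 0], [0.01, 0, 1.3, 0, 0], [0.01, 0, 1.38, 0, 0], [0.01, 0, 1.43, 0, 0], [0.01, 0, 1.46, 0, 0], [0.01, 0, 1.46, 0, 0], [0.01, 0, 1.46, 0, 0], [0.01, 0, 1.46, 0, 0]]])

```text
time: 12.35
position: [0.5322, 0.3976, 0.2249]
tool_rot: [-3.074, 0.644, 0.006]
ft_force: [-0.1, -0.3, -1.0]
grip_width: 0.208
grip_force: 35.0
```

move_tool(increments=[[[0, 0, 0.01, 0, 0], [0, 0, 0.015, 0, 0], [0, 0, 0.015, 0, 0], [0, 0, 0.015, 0, 0]]])

```text
time: 12.75
position: [0.532, 0.3975, 0.2229]
tool_rot: [3.075, -0.644, -0.007]
ft_force: [-0.2, -0.2, 1.2]
grip_width: 0.205
grip_force: 35.0
```

move_tool(increments=[[[0, 0, 0, 0, 0.8], [0, 0, 0, 0, 0.8], [0, 0, 0, 0, 0.8], [0, 0, 0, 0, 0.8], [0, 0, 0, 0, 0.8], [0, 0, 0, 0, 0.8], [0, 0, 0, 0, 0.8], [0, 0, -0.2, 0, 0.8], [0, 0, -0.5, 0, 0.8], [0, 0, -0.9, 0, 0.8], [0, 0, -1.3, 0, 0.8], [0, 0, -1.5, 0, 0.8], [0, 0, -1.5, 0, 0.8], [0, 0, -1.5, 0, 0.8]]])

```text
time: 14.15
position: [0.5326, 0.3972, 0.3722]
tool_rot: [3.074, -0.644, -0.008]
ft_force: [0.7, -0.1, 0.5]
grip_width: 0.801
grip_force: 0.0
```

```bash
python3 - <<'E'
from h import *
im,d,P,T,f,m=cam("wrist")
Q=P[(P[...,2]>.076)&(P[...,2]<.09)&(np.hypot(P[...,0]-.533,P[...,1]-.398)<.06)]
print(len(Q),cv2.minAreaRect((Q[:,:2]*1000).astype(np.float32)),np.median(Q[:,2]))
go(*cl(-.0725,0),.37,10.04); go(*cl(-.10,.02),.40,10.04)
E
```

```text
1528 ((531.82177734375, 395.1935729980469), (17.626699447631836, 58.735164642333984), 65.90010833740234) 0.08049901582924787
shift [0.2385 0.484  0.0013] turn 0.9826 dist 0.54 tilt [-6.5e-03 -8.0e-04 -1.0e+00]
shift [ 0.2043  0.4827 -0.0285] turn 0.9826 dist 0.525 tilt [-6.5e-03 -8.0e-04 -1.0e+00]
```

In the tool's units: 0.484 m is 4.84, 0.44 m is 4.4, 0.983 rad is 4.915.

move_tool(increments=[[[0.2, 0.4, 0, 0, 0.8], [0.4, 0.8, 0, 0.5, 0.8], [0.6, 1.2, 0, 1, 0.8], [0.8, 1.6, 0, 1.5, 0.8], [1, 2, 0, 2, 0.8], [1.2, 2.4, 0, 2.5, 0.8], [1.4, 2.8, 0, 3, 0.8], [1.6, 3.2, 0, 3.5, 0.8], [1.8, 3.6, 0, 4, 0.8], [2, 4, 0, 4.5, 0.8], [2.2, 4.4, 0, 4.915, 0.8], [2.38, 4.84, 0, 4.915, 0.8], [2.38, 4.84, 0, 4.915, 0.8], [2.38, 4.84, 0, 4.915, 0.8], [2.38, 4.84, 0, 4.915, 0.8]]])

```text
time: 15.7
position: [0.5564, -0.1402, 0.3708]
tool_rot: [2.405, -2.015, -0.01]
ft_force: [1.1, 0.7, -0.1]
grip_width: 0.8
grip_force: 0.0
```

```bash
python3 - <<'E'
from h import *
im,d,P,T,f,m=cam("wrist"); cv2.imwrite("pics/w4.png",im[...,::-1]); np.savez("w4.npz",im=im,P=P)
Q=P[(P[...,2]>.109)&(P[...,2]<.122)&(np.hypot(P[...,0]-cl(-.0725,0)[0],P[...,1]-cl(-.0725,0)[1])<.06)]
if len(Q): print(len(Q),cv2.minAreaRect((Q[:,:2]*1000).astype(np.float32)),np.median(Q[:,2]))
go(*cl(-.0725,0),.2585,10.04)
E
```

```text
1771 ((553.9999389648438, -144.14102172851562), (16.026103973388672, 59.075889587402344), 9.54848575592041) 0.11451119324861697
shift [ 0.0024 -0.0003  0.1125] turn 0.002 dist 0.113 tilt [-0.0066  0.001  -1.    ]
```

View pics/w4.png

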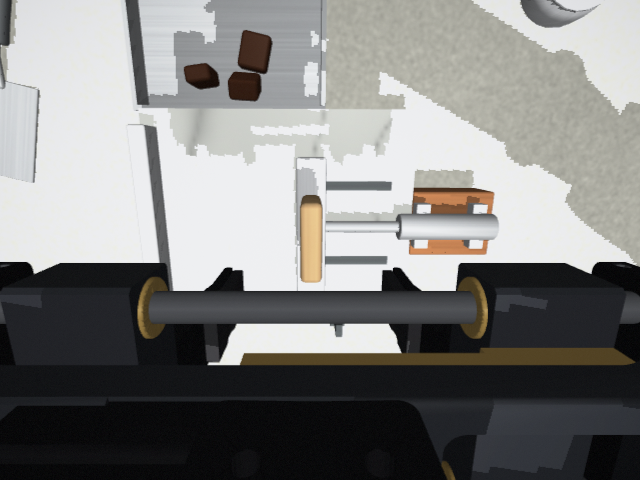

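The wrist view shows the grip (311,238) centred between the open fingers and the pin partly hidden at (338,328). The offcuts are still in the tray. I'll lower the gripper and close it on the grip.

move_tool(increments=[[[0.03, 0, 0.4, 0, 0.8], [0.03, 0, 0.8, 0, 0.8], [0.03, 0, 1, 0, 0.8], [0.03, 0, 1.12, 0, 0.8], [0.03, 0, 1.12, 0, 0.8], [0.03, 0, 1.12, 0, 0.8], [0.03, 0, 1.12, 0, 0], [0.03, 0, 1.12, 0, 0], [0.03, 0, 1.12, 0, 0], [0.03, 0, 1.12, 0, 0], [0.03, 0, 1.12, 0, 0], [0.03, 0, 1.12, 0, 0], [0.03, 0, 1.12, 0, 0], [0.03, 0, 1.12, 0, 0], [0.03, 0, 1.12, 0, 0], [0.03, 0, 1.12, 0, 0], [0.03, 0, 1.12, 0, 0], [0.03, 0, 1.12, 0, 0]]], grip_n=50)

```text
time: 17.55
position: [0.5566, -0.1443, 0.2601]
tool_rot: [2.405, -2.017, -0.005]
ft_force: [3.4, -0.3, -4.0]
grip_width: 0.18
grip_force: 50.0
```

```bash
cat >> h.py <<'E'
def meas(show=None):
    im,d,P,T,f,m=cam("top")
    if show: cv2.imwrite(show,cv2.resize(im[190:290,300:420,::-1],(720,600),interpolation=cv2.INTER_CUBIC))
    g=cv2.GaussianBlur(im.astype(np.float32).mean(-1),(3,3),0)
    def px(p,z):
        q=T[:3,:3].T@(np.array([p[0],p[1],z])-T[:3,3]); return q[0]/q[2]*f+m["cx"],q[1]/q[2]*f+m["cy"]
    xs=np.arange(-.150,-.0501,.0005)
    def prof(ys,z):
        out=[]
        for y in ys:
            uv=np.array([px(cl(x,y),z) for x in xs],np.float32)
            out.append(cv2.remap(g,uv[:,0][None],uv[:,1][None],cv2.INTER_LINEAR)[0])
        return np.mean(out,0)
    r={}
    for n,ys,z in [("needle",np.arange(.068,.0801,.002),.061),("pin",np.arange(.0915,.0946,.001),.070)]:
        p=prof(ys,z); i=p.argmin(); h=(np.median(p)+p[i])/2
        a=i
        while a>0 and p[a]<h:a-=1
        b=i
        while b<len(p)-1 and p[b]<h:b+=1
        r[n]=((xs[a]+xs[b])/2*1000,(b-a)*.5,p[i].round(),np.median(p).round())
    return r,P
E
python3 - <<'E'
from h import *
r,P=meas("pics/t5.png"); print(r, "jaw tcp clamp",icl(ctrl.get_state()["position"]))
C=(P.reshape(-1,3)); C=C[np.isfinite(C[:,0])]
c=np.array([np.r_[icl(p)*1000,p[2]*1000] for p in C if abs(p[0]-.53)<.06 and abs(p[1]+.06)<.04 and .05<p[2]<.08])
for n,lo,hi,z in [("needle",66,82,(56,66)),("pin",88,98,(64,75))]:
    k=(c[:,1]>lo)&(c[:,1]<hi)&(c[:,2]>z[0])&(c[:,2]<z[1]); print(n,k.sum(),c[k].mean(0),c[k].min(0),c[k].max(0))
E
```

```text
{'needle': (np.float64(-108.24999999999996), np.float64(19.5), np.float32(65.0), np.float32(72.0)), 'pin': (np.float64(-132.49999999999997), np.float64(35.0), np.float32(65.0), np.float32(110.0))} jaw tcp clamp [-0.07287275 -0.00243089]
needle 20 [-72.58131599  74.09587918  63.09049209] [-75.57670526  66.80720377  58.21173107] [-69.68335389  80.82292131  65.5761901 ]
pin 16 [-97.88683823  93.20972011  69.35841771] [-100.86421205   88.49133951   65.30287848] [-94.68940821  97.71726254  72.50012439]
```

View pics/t5.png

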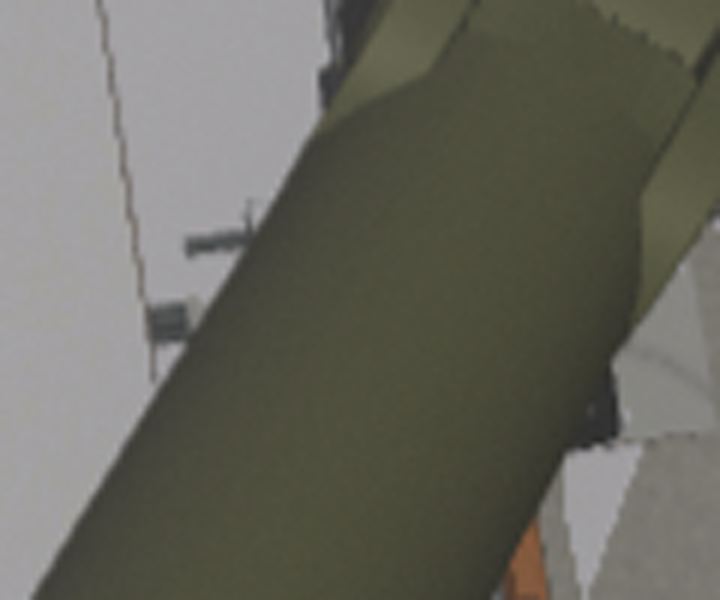

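The needle's tip is at (190,243) and the pin at (170,322), with the arm covering the rest. The needle measures -72.6 mm (-72.5 expected at rest) and the pin -97.9, so the pull is about 25.3 mm.

```bash
python3 - <<'E'
from h import *
s=ctrl.get_state(); M=R.from_rotvec(s["tool_rot"]).as_matrix(); X=np.array([np.cos(A),np.sin(A),0])
print(M.T@(-.0253*X))
E
```

```text
[1.28415124e-05 2.52997778e-02 1.05264576e-04]
```

move_tool(increments=[[[0, 0.03, 0, 0, 0], [0, 0.07, 0, 0, 0], [0, 0.11, 0, 0, 0], [0, 0.15, 0, 0, 0], [0, 0.19, 0, 0, 0], [0, 0.23, 0, 0, 0], [0, 0.253, 0, 0, 0], [0, 0.253, 0, 0, 0], [0, 0.253, 0, 0, 0], [0, 0.253, 0, 0, 0], [0, 0.253, 0, 0, 0], [0, 0.253, 0, 0, 0]]], grip_n=60)

```text
time: 18.8
position: [0.5316, -0.1487, 0.2601]
tool_rot: [2.406, -2.018, -0.004]
ft_force: [6.7, -1.4, -7.1]
grip_width: 0.179
grip_force: 60.0
```

```bash
cat > m.py <<'E'
from h import *
for i in range(3):
    im,d,P,T,f,m=cam("top")
    C=P.reshape(-1,3); C=C[np.isfinite(C[:,0])]
    c=np.array([np.r_[icl(p)*1000,p[2]*1000] for p in C if abs(p[0]-.53)<.06 and abs(p[1]+.06)<.04 and .05<p[2]<.08])
    for n,lo,hi,z in [("needle",68,82,(58,66)),("pin",88,98,(64,75))]:
        k=(c[:,1]>lo)&(c[:,1]<hi)&(c[:,2]>z[0])&(c[:,2]<z[1]); a=c[k][:,0]; print(n,k.sum(),a.mean().round(2),((a.min()+a.max())/2).round(2),a.min().round(1),a.max().round(1),c[k][:,1].min().round(1),c[k][:,1].max().round(1))
s=ctrl.get_state();print(icl(s["position"])*1000,s["ft_force"])
cv2.imwrite("pics/t6.png",cv2.resize(im[190:290,300:420,::-1],(720,600),interpolation=cv2.INTER_CUBIC))
E
python3 m.py
```

```text
needle 19 -97.87 -97.93 -100.8 -95.0 68.6 81.8
pin 15 -97.7 -97.69 -100.7 -94.7 88.3 97.7
needle 14 -97.5 -97.6 -99.8 -95.4 68.7 81.9
pin 14 -97.76 -97.81 -100.8 -94.9 88.6 97.8
needle 15 -97.76 -98.02 -100.9 -95.1 68.6 80.4
pin 14 -97.64 -97.89 -100.8 -94.9 88.4 97.2
[-98.23536548  -2.29848087] [ 6.99512053 -1.04092868 -6.36341893]
```

View pics/t6.png

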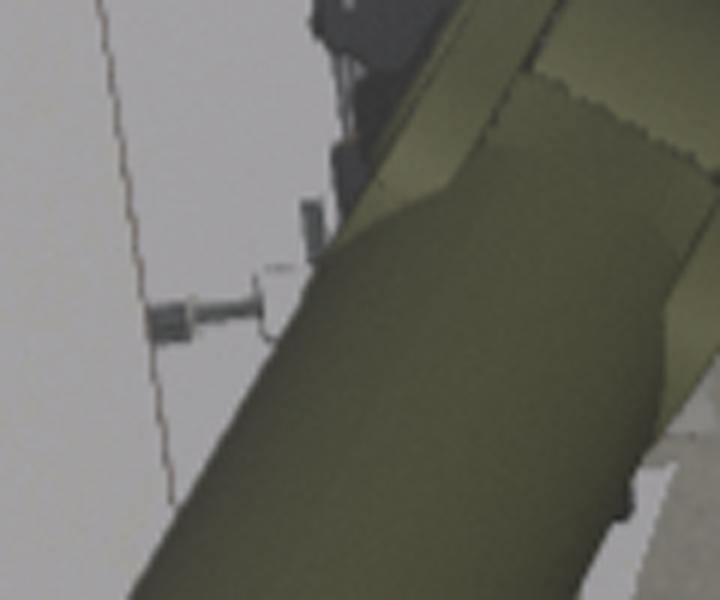

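Needle and pin line up: the needle at (225,308) points at the pin head at (170,315), and by depth both are at -97.7 mm, within 0.3. I'll hold, check that nothing drifts and hand in.

move_tool(increments=[[[0, 0, 0, 0, 0], [0, 0, 0, 0, 0], [0, 0, 0, 0, 0], [0, 0, 0, 0, 0], [0, 0, 0, 0, 0], [0, 0, 0, 0, 0], [0, 0, 0, 0, 0], [0, 0, 0, 0, 0], [0, 0, 0, 0, 0], [0, 0, 0, 0, 0]]])

```text
time: 19.95
position: [0.5316, -0.1487, 0.2601]
tool_rot: [2.405, -2.018, -0.004]
ft_force: [6.8, -0.5, -7.1]
grip_width: 0.173
grip_force: 60.0
```

```bash
python3 m.py; python3 - <<'E'
from h import *
im,d,P,T,f,m=cam("top")
for n,b,z in [("scr",(100,200,150,260),.07),("cup",(150,250,195,295),.025),("drop",(168,155,195,182),.025),("va",(208,312,228,332),.025),("vb",(507,197,528,215),.025),("vc",(495,232,515,250),.025),("tin",(455,292,495,328),.025)]:
    Q=P[b[1]:b[3],b[0]:b[2]].reshape(-1,3); Q=Q[(Q[:,2]>z)&(Q[:,2]<.12)]
    if len(Q): print(n,len(Q),np.round(cv2.minAreaRect((Q[:,:2]*1000).astype(np.float32))[0],1),Q[:,2].max().round(3))
E
```

```text
needle 17 -97.62 -97.73 -100.5 -95.0 68.8 81.8
pin 15 -97.76 -97.88 -100.7 -95.1 88.5 97.8
needle 16 -97.49 -97.78 -100.7 -94.9 68.5 81.8
pin 15 -98.01 -97.77 -100.8 -94.7 88.5 97.8
needle 18 -98.0 -97.85 -100.7 -94.9 68.6 81.7
pin 16 -97.95 -97.9 -100.8 -95.0 88.5 97.8
[-98.22099162  -2.28036884] [ 6.97614481 -0.33502393 -7.83161335]
scr 275 [533.9 396.2] 0.089
cup 650 [440.8 280.1] 0.087
drop 302 [671.3 273.3] 0.089
va 132 [336.2 183.6] 0.059
vb 143 [ 613.7 -473.9] 0.059
vc 144 [ 535.5 -447. ] 0.058
tin 692 [ 377.7 -382.5] 0.041
```

```bash
python3 -c "
from bench import ctrl; print(ctrl.close_job())"
```

```text
the job is handed in; nothing more can be done
None
```

The job is handed in: all three offcuts are in the tray, the scraper stands upright on the table, the jaw is held open with its pointer within about 0.3 mm of the pin, the bystanders have not moved, and it took about 20 of the 56 s.

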